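Set the immersion probe in the dry-well calibrator

ROBOT

A 7-joint arm with a two-finger parallel gripper is mounted at the origin on a cart in front of the work surface, level with it; the furniture and walls round the work are solid. World frame = base frame: x ahead of the robot, y to its left, z up, the work surface at z = 0. Lengths are in m, angles in rad, forces in N, time in s.
With the tool pointing down it reaches from about 0.425 to 0.95 m from the base axis. Payload 4.7 kg.
Tool frame: the origin (TCP) lies midway between the tips of the shut fingers; the grasp point (between the pads) lies 19 mm behind it; x points along the fingers, z is the direction in which the jaws open and shut, and the axes are right-handed (so a half turn about x gives the same grasp; the last joint's range is limited). The gripper opens to 87 mm and grips with 3 to 60 N. Pads are 19 mm wide; open, the fingers measure 117 mm over their backs; the gripper's body (75 mm by 190 mm) begins 51 mm behind the grasp point.
Start: joints at [-1.202, 0.469, -0.049, 1.532, 0.024, 1.141, -0.082], TCP at [0.261, 0.622, 0.223] pointing down, gripper open.
Joint ranges: [-2.59, 2.59], [-0.33, 1.99], [-1.39, 1.29], [0.1, 2.45], [-1.04, 4.18], [0.21, 1.99], [-2.66, 2.66]. Speed limits (rad/s): [2.57, 2.57, 3.14, 3.14, 3.14, 3.14, 3.14].

INTERFACE

Orientations are given as a 3x3 rotation matrix whose columns are the frame's x, y, z axes.
In Python, from bench import telemetry, cams, r gives the robot as it stands.
- The arm moves only by the tool arm_command, never from a script. Its argument "targets" is a list of rows, each a list of 2 entries, a list of its own where there are three numbers: the shift along the tool's x, y, z in m, then the turn about the tool's x in degrees. A call has 1 to 12 rows; each row shifts and turns the commanded pose from where the row before left it, along the tool's axes as they then stand; what a row does not reach is not made up. A row lasts 1/8 s, in which the tool goes at most 62.5 mm and 10.7 degrees, less where a joint would pass 70% of its speed; a pose out of reach is approached as far as the arm can. A call with a gripper value outside its range is refused whole. "jaw" is the closure in counts, from 0 (fully open) to 255 (shut), set as the call begins (left out, the last holds). The fingers move at their own pace and stop on an object; the grip force is fixed at half the most. Time passes only in rows, so rows that do not move let the fingers close. It gives the time, the measured TCP pose, the force and the opening at its end, in the units of the state.
- telemetry.sense(): the state, without advancing time (a new reading comes with each control period).
- cams.read_camera(name): name is "side" or "top"; returns a dict with "color" (420x560x3 uint8, red, green, blue), "range_z" (420x560 float32, m along the optical axis (not along the pixel's ray), 0 where there is no reading), "intrinsics" (3x3 intrinsics, pixels), "view" (4x4, takes a point from world to camera coordinates). Camera axes: x right, y down, z forward; pixel columns grow to the right and rows downward; lengths in m; the calibration is good to about 2 mm. A picture is of the moment at which its call begins.
- r.job_done(): hands the job in, once; it reports no verdict.
The state is a dict: "time": time; "joint_positions": joint angles; "joint_velocities": joint speeds; "tau": joint torques, N m; "tool_pos": TCP position; "eef_rot": TCP orientation; "force": force on the tool from outside, world axes, zero at the start; "torque": the same for the moment, N m; "opening": finger opening in m.
Only numpy, scipy, OpenCV 4.12 (cv2) and the standard library are available. Lean on these libraries where they do the work, as an engineer would, in place of code of your own. Each camera call takes 0.05 s, during which the arm holds its last target.

TASK

Take the long probe, the one with a dark ring round its stem, out of the rack and slide it upright down into the bore of the white calibrator until the ring is level with the bore's mouth. The bore's rubber gland will hold it there; let go and leave the short probe standing in the rack.

Things in the scene. Friction and masses are not known exactly. Their poses are not given: they have to be found in the camera images.
- long_probe: The long probe, 60 to 100 g, upright in the rack: round steel stem 16 mm thick, 115 mm long, chamfered tip; above it a round black head 24 mm thick, 40 mm tall (grip here, 115 to 155 mm above the tip). A flush dark ring goes round the stem 60 mm above the tip. Origin: centre of the tip, z up to the head. It starts with the tip 8 mm above the bench, in a loose 18.5 mm hole 37 mm deep.
- depth_ring (a point): Middle of the long probe's dark ring (5 mm wide), on the stem's axis, 60 mm above the tip and 75 mm below the head's centre; z along the stem.
- well_mouth (a point): Centre of the bore's mouth, at the rim of the black rubber collar on top of the fixed white box (104 x 104 mm), 95 mm above the bench; z up. Mouth 30 mm wide, narrowing to a straight vertical 20 mm bore, 85 mm deep in all, so its bottom is no stop for the ring. Sprung pads 23 mm down grip the stem: sliding takes about 2 to 7 N, and it stays at the depth where it is let go.
- short_probe: The short probe: like the long one but with a stem of 85 mm (125 mm tall in all) and no ring. Origin: centre of its tip, z up. The rack is a fixed grey block 52 x 156 x 45 mm with three holes in a row, 50 mm apart; the probes stand in the two outer ones, 100 mm apart, either way round. It stays where it is.
Mind the look-alikes: they are no part of the job. What is shaped like the long_probe but brown is not meant.

How it is judged:
By the outcome, as a careful person would: the job done as asked, in the order asked, and still so for the second after the job is handed in, with the robot touching nothing.
It also fails if it takes over 43 s, if anything falls off the work surface, if the arm or the gripper's body presses on something with over 40 N, if the wrist force passes 120 N, or if a joint passes its speed limit or range.

## Working session

There is one attempt and no reset: what is moved stays moved. The work goes in short steps, Python scripts to look and compute and a tool call to move; the robot and the scene stay as the last step left them, time stands still between calls to the robot, and variables do not carry over. Pictures are saved under pics/ and viewed, and the job is handed in when it is done.

Besides the shell and the picture viewer there is one more tool, called after "Emit:" as a command line: name --argument value ..., lists and objects as JSON in quotes. arm_command: Moves the arm, as the interface text tells. Its arguments: {"type":"object","properties":{"targets":{"type":"array","items":{"type":"array"}},"jaw":{"type":"number"}},"required":["targets"]}

```bash
mkdir -p pics; cat > h.py <<'E'
import numpy as np, cv2
from bench import telemetry, cams, r
def shot(n,tag):
    d=cams.read_camera(n); cv2.imwrite(f'pics/{tag}.png',d['color'][:,:,::-1]); np.savez(f'pics/{tag}.npz',**d); return d
def world(d):
    K=np.array(d['intrinsics']);z=d['range_z'];V,U=np.mgrid[:z.shape[0],:z.shape[1]]
    P=np.stack([(U-K[0,2])/K[0,0]*z,(V-K[1,2])/K[1,1]*z,z],-1)
    T=np.linalg.inv(d['view']); return P@T[:3,:3].T+T[:3,3]
def plane(d,u,v,h):
    K=np.array(d['intrinsics']);T=np.linalg.inv(d['view'])
    q=T[:3,:3]@np.linalg.inv(K)@[u,v,1];return T[:3,3]+q*(h-T[2,3])/q[2]
def proj(d,p):
    c=d['view']@np.append(p,1);q=d['intrinsics']@c[:3];return q[:2]/q[2]
E
python3 - <<'E'
from h import *
print(telemetry.sense())
for n in('side','top'):
    d=shot(n,n+'0');print(n,d['intrinsics'],d['view'])
E
```

```text
{'time': 0.0, 'joint_positions': array([-1.20193513,  0.46942799, -0.04861606,  1.53370988,  0.02414198,
        1.14097892, -0.08228874]), 'joint_velocities': array([ 5.96434418e-04, -2.41533352e-03, -2.08036789e-03, -8.47508407e-05,
        2.63514401e-04,  1.75047742e-03, -7.77937706e-04]), 'tau': array([ 3.65894984e-04, -5.07975125e+01, -8.04203795e-02, -2.36159796e+01,
       -6.13554823e-02,  3.78225662e-02,  1.87503515e-04]), 'tool_pos': array([0.26122098, 0.62175091, 0.22150182]), 'eef_rot': array([[-6.57256026e-04, -9.21961382e-01,  3.87281266e-01],
       [-1.82195728e-03,  3.87281811e-01,  9.21959587e-01],
       [-9.99998124e-01, -9.96464258e-05, -1.93431755e-03]]), 'force': array([-0.44313541, -0.32241497, -0.10348097]), 'torque': array([ 0.01201513,  0.04319605, -0.03560471]), 'opening': 0.08719279057772225}
side [[507.35432826   0.         278.10286365]
 [  0.         507.35432826 210.41008775]
 [  0.           0.           1.        ]] [[-0.99987041 -0.01268263 -0.00991523  0.51575837]
 [ 0.00466631  0.3611423  -0.93249904  0.04471771]
 [ 0.01540735 -0.93242447 -0.36103631  0.98365174]
 [ 0.          0.          0.          1.        ]]
top [[386.86154694   0.         272.22738428]
 [  0.         386.86154694 213.12427011]
 [  0.           0.           1.        ]] [[-0.02266246 -0.99973477  0.00409851  0.09748045]
 [-0.99906576  0.02249603 -0.03689899  0.48843132]
 [ 0.03679701 -0.0049309  -0.9993106   0.92953453]
 [ 0.          0.          0.          1.        ]]
```

View pics/side0.png

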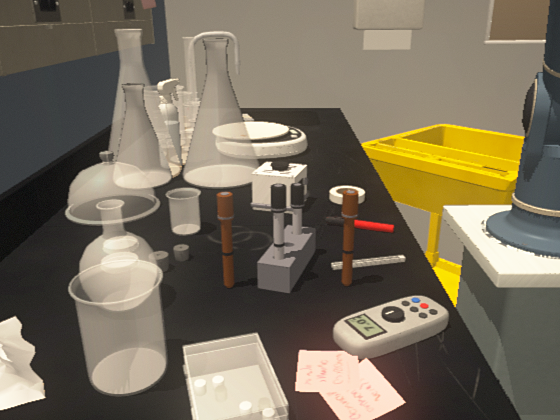

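View pics/top0.png

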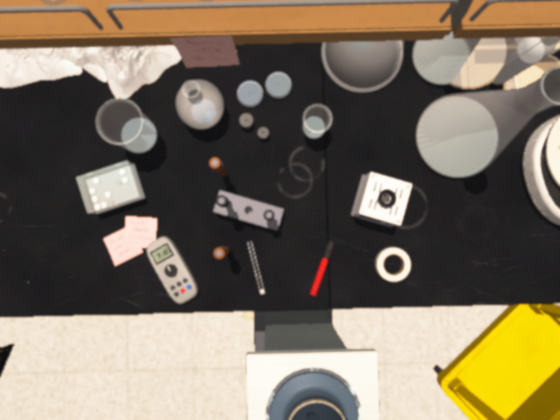

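```bash
python3 - <<'E'
from h import *
for n,(a,b,c,e),s in(('side',(150,300,190,370),4),('top',(140,270,190,420),3)):
    d=dict(np.load(f'pics/{n}0.npz'));im=d['color'][a:b,c:e,::-1]
    cv2.imwrite(f'pics/{n}0z.png',cv2.resize(im,None,fx=s,fy=s,interpolation=cv2.INTER_CUBIC))
t=dict(np.load('pics/top0.npz'));s=dict(np.load('pics/side0.npz'))
W=world(t)
for u,v in[(222,201),(268,215),(245,207),(216,163),(221,253),(387,199),(375,185),(317,115),(205,100),(250,93),(455,135)]:print(u,v,W[v,u].round(3))
W=world(s)
for u,v in[(278,187),(278,195),(279,240),(297,187),(297,195),(297,220),(225,196),(225,205),(348,194),(348,202),(280,172),(183,195)]:print('s',u,v,W[v,u].round(3))
E
```

```text
222 201 [0.512 0.188 0.164]
268 215 [0.482 0.096 0.135]
245 207 [0.505 0.15  0.044]
216 163 [0.591 0.201 0.153]
221 253 [0.406 0.193 0.157]
387 199 [ 0.515 -0.177  0.063]
375 185 [ 0.546 -0.145  0.084]
317 115 [ 0.727 -0.028  0.013]
205 100 [0.738 0.228 0.109]
250 93 [0.789 0.135 0.002]
455 135 [ 0.644 -0.307  0.128]
s 278 187 [0.512 0.2   0.165]
s 278 195 [0.512 0.202 0.153]
s 279 240 [0.511 0.199 0.079]
s 297 187 [0.482 0.106 0.133]
s 297 195 [0.482 0.108 0.12 ]
s 297 220 [0.481 0.104 0.073]
s 225 196 [0.589 0.215 0.157]
s 225 205 [0.589 0.217 0.143]
s 348 194 [0.41  0.207 0.156]
s 348 202 [0.409 0.208 0.144]
s 280 172 [ 0.513 -0.14   0.085]
s 183 195 [ 0.706 -0.045  0.067]
```

View pics/side0z.png

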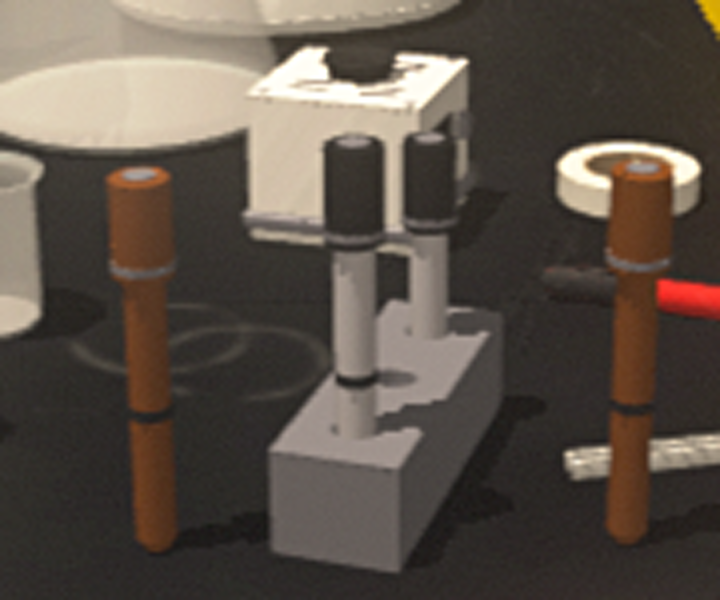

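View pics/top0z.png

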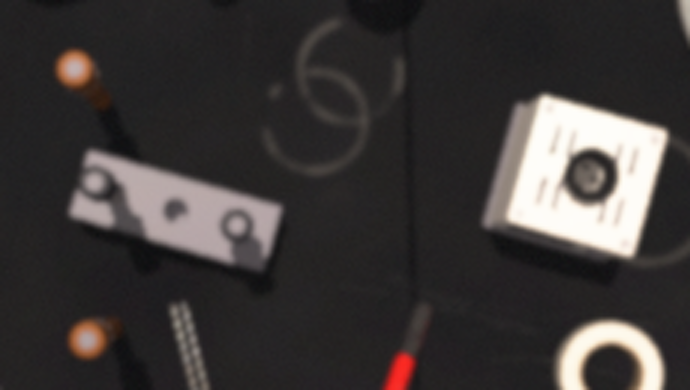

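```bash
python3 - <<'E'
from h import *
t=dict(np.load('pics/top0.npz'));s=dict(np.load('pics/side0.npz'))
W=world(t);Ws=world(s)
def q(W,m,lo,hi,c,rad):
    k=(W[...,2]>lo)&(W[...,2]<hi)&(np.hypot(W[...,0]-c[0],W[...,1]-c[1])<rad)
    vs,us=np.nonzero(k);P=W[k];print(m,k.sum(),'px',us.mean().round(1),vs.mean().round(1),'mean',P.mean(0).round(4),'min',P.min(0).round(3),'max',P.max(0).round(3))
    return us.mean(),vs.mean()
L=q(W,'long top',.155,.175,(.512,.188),.03);print(plane(t,*L,.163).round(4))
S=q(W,'short top',.125,.14,(.482,.096),.03);print(plane(t,*S,.133).round(4))
q(Ws,'long side stem',.06,.12,(.512,.195),.03);q(Ws,'long side head',.13,.16,(.512,.195),.03)
q(Ws,'long side top',.161,.18,(.512,.195),.03)
q(Ws,'short side stem',.06,.09,(.482,.1),.03)
g=cv2.cvtColor(t['color'],cv2.COLOR_RGB2GRAY)
# white box top contour
m=(g>170).astype(np.uint8);m[:, :340]=0;m[:,425:]=0;m[:165]=0;m[240:]=0
m=cv2.morphologyEx(m,cv2.MORPH_CLOSE,np.ones((5,5),np.uint8))
cs=max(cv2.findContours(m,cv2.RETR_EXTERNAL,cv2.CHAIN_APPROX_NONE)[0],key=cv2.contourArea)
re=cv2.minAreaRect(cs);b=cv2.boxPoints(re);print(re)
for z in(.085,.09,.095):print(z,plane(t,*re[0],z).round(4),[plane(t,*p,z)[:2].round(3) for p in b])
# collar dark blob
k=(g<90).astype(np.uint8);kk=np.zeros_like(k);cv2.circle(kk,(387,199),14,1,-1);k&=kk
M=cv2.moments(k,True);c=(M['m10']/M['m00'],M['m01']/M['m00']);print('collar',c,M['m00'],plane(t,*c,.095).round(4))
print(W[194:206,380:396,2].round(3))
E
```

```text
long top 107 px 221.6 200.9 mean [0.512  0.1892 0.1629] min [0.501 0.178 0.156] max [0.522 0.201 0.166]
[0.5119 0.1892 0.163 ]
short top 95 px 268.8 215.0 mean [0.4821 0.0943 0.1332] min [0.472 0.083 0.13 ] max [0.493 0.105 0.137]
[0.4821 0.0943 0.133 ]
long side stem 358 px 278.6 232.6 mean [0.5117 0.1965 0.0901] min [0.504 0.191 0.06 ] max [0.519 0.201 0.12 ]
long side head 307 px 278.5 199.5 mean [0.5113 0.1994 0.145 ] min [0.5   0.191 0.13 ] max [0.523 0.204 0.16 ]
long side top 89 px 278.2 186.6 mean [0.5116 0.1947 0.1637] min [0.5   0.182 0.161] max [0.522 0.204 0.166]
short side stem 149 px 297.0 218.4 mean [0.4814 0.1014 0.075 ] min [0.474 0.096 0.06 ] max [0.488 0.106 0.09 ]
((384.8773498535156, 198.17922973632812), (44.64217758178711, 43.81801223754883), 15.945395469665527)
0.085 [ 0.5154 -0.1656  0.085 ] [array([ 0.483, -0.103]), array([ 0.577, -0.133]), array([ 0.548, -0.228]), array([ 0.454, -0.198])]
0.09 [ 0.5151 -0.1641  0.09  ] [array([ 0.483, -0.102]), array([ 0.577, -0.132]), array([ 0.547, -0.226]), array([ 0.454, -0.196])]
0.095 [ 0.5148 -0.1626  0.095 ] [array([
[... 684 characters left out ...]
 0.092 0.022 0.032 0.037 0.045 0.054 0.063 0.073 0.076 0.083 0.086
  0.093 0.091 0.096 0.094]
 [0.096 0.092 0.022 0.027 0.037 0.044 0.054 0.074 0.076 0.077 0.083 0.087
  0.094 0.092 0.093 0.095]
 [0.099 0.092 0.018 0.031 0.038 0.046 0.057 0.072 0.072 0.079 0.085 0.092
  0.091 0.093 0.094 0.096]
 [0.095 0.093 0.095 0.073 0.075 0.052 0.06  0.07  0.08  0.083 0.091 0.091
  0.092 0.095 0.093 0.095]
 [0.094 0.093 0.093 0.092 0.09  0.082 0.082 0.082 0.087 0.09  0.094 0.095
  0.094 0.094 0.094 0.092]
 [0.095 0.097 0.094 0.094 0.095 0.092 0.091 0.093 0.09  0.092 0.09  0.095
  0.095 0.096 0.096 0.082]
 [0.083 0.094 0.092 0.096 0.094 0.096 0.096 0.096 0.095 0.094 0.096 0.096
  0.094 0.093 0.082 0.084]]
```

```bash
python3 - <<'E'
from h import *
t=dict(np.load('pics/top0.npz'));s=dict(np.load('pics/side0.npz'))
for d,n,(a,b,c,e) in((t,'t',(165,235,345,430)),(s,'s',(150,220,240,320))):
    cv2.imwrite(f'pics/box_{n}.png',cv2.resize(d['color'][a:b,c:e,::-1],None,fx=8,fy=8,interpolation=cv2.INTER_CUBIC))
E
```

```text
(no output)
```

View pics/box_t.png

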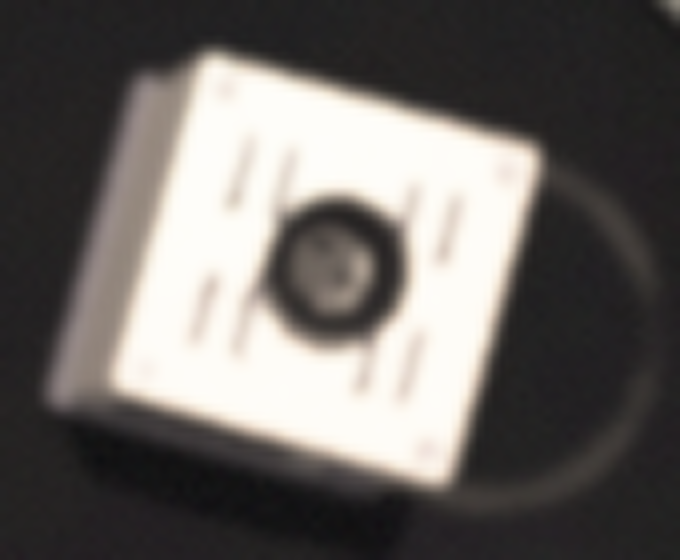

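View pics/box_s.png

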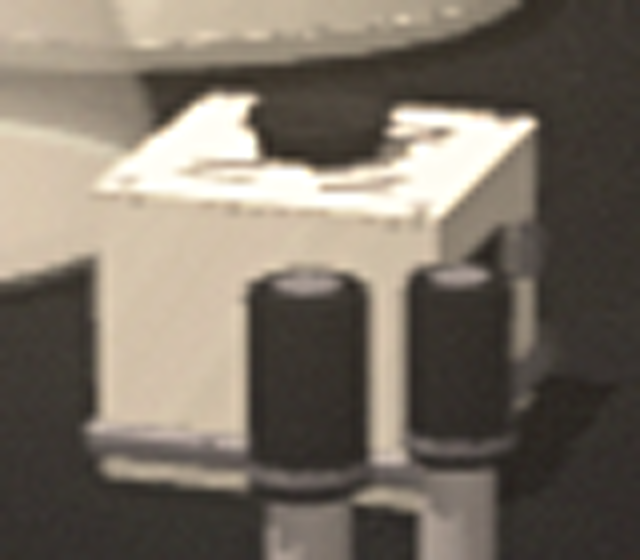

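Emit:
arm_command --targets '[[[0, -0.016, -0.012], 0], [[0, -0.033, -0.025], 0], [[0, -0.037, -0.028], 0], [[0, -0.04, -0.03], 0], [[0, -0.04, -0.03], 0], [[0, -0.04, -0.03], 0], [[0, -0.04, -0.03], 0], [[0, -0.04, -0.03], 0], [[0, -0.04, -0.03], 0], [[0, -0.035, -0.027], 0], [[0, -0.025, -0.019], 0], [[0, -0.012, -0.01], 0]]' --jaw 0

```text
time: 1.6
tool_pos: [0.5123, 0.1874, 0.2225]
eef_rot: [[-0.0, -0.92, 0.391], [-0.001, 0.391, 0.92], [-1.0, -0.0, -0.001]]
force: [-0.3, -0.4, -0.0]
opening: 0.0867
```

Emit:
arm_command --targets '[[[0, 0, 0], 0], [[0, 0, 0], 0]]'

```text
time: 1.85
tool_pos: [0.5109, 0.1921, 0.2224]
eef_rot: [[-0.001, -0.923, 0.385], [0.001, 0.385, 0.923], [-1.0, 0.001, 0.0]]
force: [-0.0, -0.1, 0.1]
opening: 0.0866
```

```bash
python3 - <<'E'
from h import *
s=telemetry.sense();print(s['time'],s['tool_pos'],s['eef_rot'].round(4),s['force'],s['opening'])
R=s['eef_rot'];print('to grasp tool axes',R.T@(np.array([.512,.190,.124])-s['tool_pos']))
shot('side','side1');shot('top','top1')
E
```

```text
1.85 [0.51093282 0.19206409 0.22244701] [[-6.000e-04 -9.228e-01  3.854e-01]
 [ 8.000e-04  3.854e-01  9.228e-01]
 [-1.000e+00  9.000e-04  5.000e-04]] [-0.04588931 -0.05786091  0.1023059 ] 0.08659452310439449
to grasp tool axes [ 0.09844467 -0.00186657 -0.00154149]
```

View pics/side1.png

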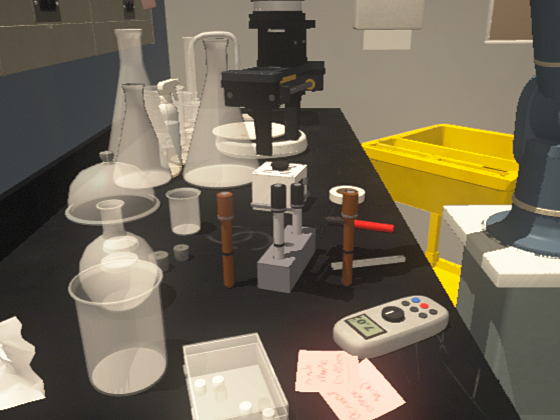

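The gripper hovers over the long probe: its fingers are around columns 262–292, row 145, with the head at (278,187). Next I go down and grip.

Emit:
arm_command --targets '[[[0.01, -0.002, -0.001], 0], [[0.02, 0, 0], 0], [[0.025, 0, 0], 0], [[0.02, 0, 0], 0], [[0.015, 0, 0], 0], [[0.008, 0, 0], 0], [[0, 0, 0], 0]]'

```text
time: 2.82
tool_pos: [0.513, 0.189, 0.1241]
eef_rot: [[-0.001, -0.922, 0.387], [-0.0, 0.387, 0.922], [-1.0, 0.001, -0.001]]
force: [-0.4, 0.4, 1.0]
opening: 0.087
```

Emit:
arm_command --targets '[[[0, 0, 0], 0], [[0, 0, 0], 0], [[0, 0, 0], 0], [[0, 0, 0], 0], [[0, 0, 0], 0], [[0, 0, 0], 0], [[0, 0, 0], 0], [[0, 0, 0], 0]]' --jaw 255

```text
time: 3.82
tool_pos: [0.5133, 0.189, 0.1245]
eef_rot: [[0.0, -0.922, 0.387], [0.0, 0.387, 0.922], [-1.0, -0.0, 0.0]]
force: [0.1, 0.3, -0.8]
opening: 0.0232
```

Emit:
arm_command --targets '[[[-0.006, 0, 0], 0], [[-0.012, 0, 0], 0], [[-0.016, 0, 0], 0], [[-0.018, 0, 0], 0], [[-0.02, 0, 0], 0], [[-0.02, 0, 0], 0], [[-0.02, 0, 0], 0], [[-0.02, 0, 0], 0], [[-0.016, 0, 0], 0], [[-0.008, 0, 0], 0], [[-0.004, 0, 0], 0], [[0, 0, 0], 0]]'

```text
time: 5.32
tool_pos: [0.5131, 0.1889, 0.2843]
eef_rot: [[-0.001, -0.922, 0.387], [-0.0, 0.387, 0.922], [-1.0, 0.0, -0.0]]
force: [0.2, 0.1, -0.7]
opening: 0.0231
```

```bash
python3 - <<'E'
from h import *
s=telemetry.sense();print(s['time'],s['tool_pos'],s['force'],s['opening'])
R=s['eef_rot'];print('to well tool axes',R.T@(np.array([.515,-.166,0])-s['tool_pos']))
d=shot('side','side2');shot('top','top2')
E
```

```text
5.325 [0.51306275 0.18889465 0.28428308] [ 0.19625168  0.14004509 -0.73753648] 0.02308193056002778
to well tool axes [ 0.28432887 -0.13937865 -0.32634571]
```

View pics/side2.png

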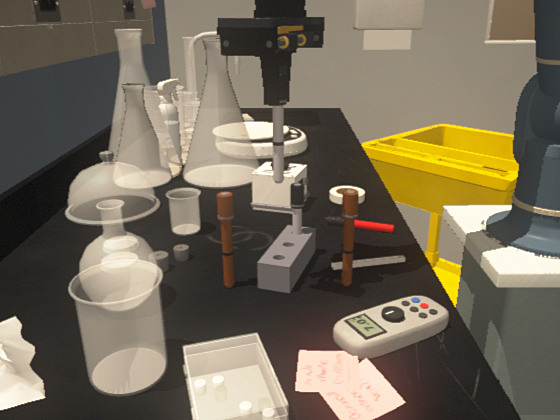

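View pics/top2.png

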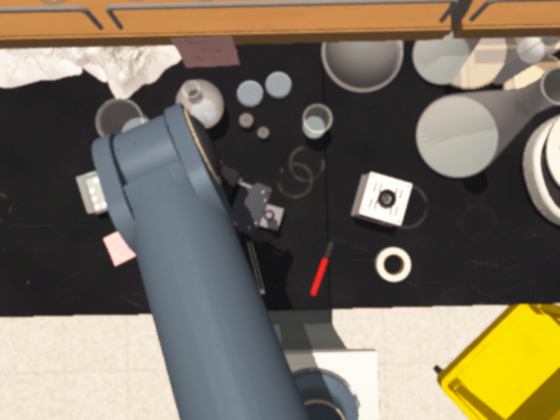

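Probe held upright (tip near (279,182) in the side view), short probe still in rack. Carrying it over the bore.

Emit:
arm_command --targets '[[[0, -0.004, -0.01], 0], [[0, -0.01, -0.022], 0], [[0, -0.014, -0.033], 0], [[0, -0.015, -0.036], 0], [[0, -0.016, -0.037], 0], [[0, -0.016, -0.037], 0], [[0, -0.016, -0.037], 0], [[0, -0.015, -0.036], 0], [[0, -0.014, -0.033], 0], [[0, -0.011, -0.025], 0], [[0, -0.006, -0.014], 0], [[0, -0.002, -0.006], 0]]'

```text
time: 6.92
tool_pos: [0.5148, -0.1661, 0.2843]
eef_rot: [[-0.001, -0.921, 0.388], [0.0, 0.388, 0.921], [-1.0, 0.001, 0.0]]
force: [-0.1, 0.4, -1.1]
opening: 0.0234
```

Emit:
arm_command --targets '[[[0.01, 0, 0], 0], [[0.018, 0, 0], 0], [[0.01, 0, 0], 0], [[0, 0, 0], 0], [[0, 0, 0], 0]]'

```text
time: 7.55
tool_pos: [0.5155, -0.1652, 0.2469]
eef_rot: [[0.001, -0.922, 0.387], [0.0, 0.387, 0.922], [-1.0, -0.001, 0.0]]
force: [0.7, 0.0, 0.4]
opening: 0.0231
```

```bash
python3 - <<'E'
from h import *
s=telemetry.sense();print(s['time'],s['tool_pos'],s['eef_rot'].round(4),s['force'],s['opening'])
R=s['eef_rot'];print('to well tool axes',R.T@(np.array([.515,-.166,0])-s['tool_pos']))
d=shot('side','side3');t=shot('top','top3')
cv2.imwrite('pics/side3z.png',cv2.resize(d['color'][70:220,220:350,::-1],None,fx=4,fy=4,interpolation=cv2.INTER_CUBIC))
p=s['tool_pos']+[0,0,.019]
for h in(-.135,-.075,0):print(proj(d,p+[0,0,h]))
print('mouth',proj(d,[.515,-.166,.095]))
W=world(d)
for lo,hi in((.135,.15),(.15,.18),(.18,.21),(.22,.24)):
    k=(W[...,2]>lo)&(W[...,2]<hi)&(np.hypot(W[...,0]-p[0],W[...,1]-p[1])<.03);print(lo,k.sum(),np.nonzero(k)[1].mean(),W[k].mean(0).round(4),W[k].min(0).round(4),W[k].max(0).round(4))
E
```

```text
7.55 [ 0.51546658 -0.16523593  0.24690181] [[ 8.000e-04 -9.221e-01  3.870e-01]
 [ 0.000e+00  3.870e-01  9.221e-01]
 [-1.000e+00 -7.000e-04  3.000e-04]] [0.65179707 0.03456227 0.36620904] 0.023133121597325747
to well tool axes [ 0.24690138  0.00030396 -0.00096023]
[278.63695574 148.2305296 ]
[278.3673808  120.61629059]
[278.01476538  84.49569808]
mouth [279.01005528 164.14150211]
0.135 51 279.62745098039215 [ 0.5131 -0.1581  0.1426] [ 0.5059 -0.1657  0.1356] [ 0.5211 -0.1532  0.1495]
0.15 113 279.46902654867256 [ 0.5133 -0.1588  0.1647] [ 0.5057 -0.1642  0.15  ] [ 0.5209 -0.1523  0.1797]
0.18 115 279.6 [ 0.5127 -0.1584  0.1952] [ 0.5055 -0.1647  0.1804] [ 0.5205 -0.1519  0.2099]
0.22 80 279.5 [ 0.5126 -0.1588  0.23  ] [ 0.5053 -0.1655  0.2201] [ 0.5201 -0.154   0.24  ]
```

View pics/side3z.png

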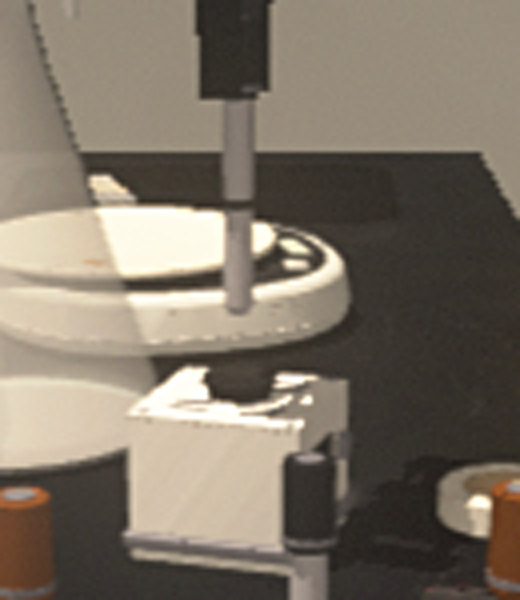

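View pics/top3.png

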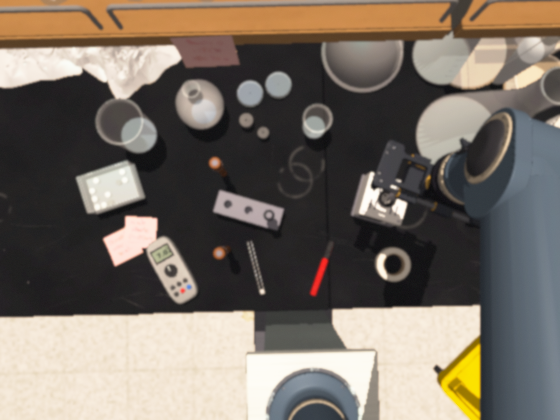

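The stem (column 279.1) lines up with the collar (column about 279.3), and the ring at row 121 is where I expected it. Going down.

Emit:
arm_command --targets '[[[0.005, 0, -0.001], 0], [[0.01, 0, 0], 0], [[0.01, 0, 0], 0], [[0.01, 0, 0], 0], [[0.008, 0, 0], 0], [[0.005, 0, 0], 0], [[0.003, 0, 0], 0], [[0, 0, 0], 0]]'

```text
time: 8.65
tool_pos: [0.5147, -0.1664, 0.1955]
eef_rot: [[-0.0, -0.922, 0.387], [0.0, 0.387, 0.922], [-1.0, 0.0, 0.0]]
force: [0.1, 1.1, -1.3]
opening: 0.0229
```

Emit:
arm_command --targets '[[[0.004, 0, 0], 0], [[0.006, 0, 0], 0], [[0.006, 0, 0], 0], [[0.006, 0, 0], 0], [[0, 0, 0], 0]]'

```text
time: 9.28
tool_pos: [0.5143, -0.1664, 0.1724]
eef_rot: [[-0.001, -0.922, 0.387], [-0.0, 0.387, 0.922], [-1.0, 0.001, -0.001]]
force: [0.5, -0.4, -3.8]
opening: 0.0231
```

```bash
python3 - <<'E'
from h import *
s=telemetry.sense();print(s['time'],s['tool_pos'],s['force'],s['opening'])
d=shot('side','side4')
print(telemetry.sense()['force'])
cv2.imwrite('pics/side4z.png',cv2.resize(d['color'][80:200,230:330,::-1],None,fx=5,fy=5,interpolation=cv2.INTER_CUBIC))
g=cv2.cvtColor(d['color'],cv2.COLOR_RGB2GRAY)
print(g[125:170,278:282].mean(1).round())
for z in(.1160,.12,.095):print(z,proj(d,[.515,-.166+.008,z]))
E
```

```text
9.275 [ 0.51431939 -0.16636971  0.17241397] [ 0.46050721 -0.4027132  -3.7541934 ] 0.023137520650425018
[ 1.07944094 -1.23149131 -3.27183963]
[ 53.  54.  56.  58.  51.  66. 116. 126. 125. 124. 124. 126. 126. 127.
 126. 126. 126. 125. 124. 124. 125. 125. 126. 126. 126. 126. 126. 128.
 125.  84.  57.  80. 129. 129. 128. 128. 128. 139. 139. 142. 142.  68.
  54.  55.  52.]
0.116 [278.87927235 155.78678311]
0.12 [278.8619292  153.98745831]
0.095 [278.96957985 165.15605023]
```

View pics/side4z.png

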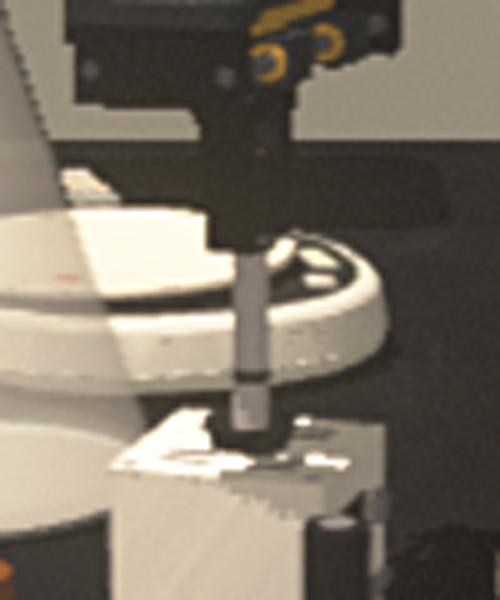

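```bash
python3 - <<'E'
from h import *
def ring(f,p,r0,r1,u=(278,281)):
    d=dict(np.load(f'pics/{f}.npz'));g=cv2.cvtColor(d['color'],cv2.COLOR_RGB2GRAY).astype(float)
    c=g[r0:r1,u[0]:u[1]].mean(1);w=np.clip(np.median(c)-12-c,0,None);row=(w*np.arange(r0,r1)).sum()/w.sum()
    zs=np.linspace(0,.35,3501);rr=np.array([proj(d,[p[0],p[1]+.0075,z])[1] for z in zs]);print(f,row,'z ring',zs[np.argmin(abs(rr-row))],c.round())
ring('side0',(.512,.189),240,252)
ring('side2',(.513,.189),135,175)
ring('side3',(.5155,-.165),112,130)
ring('side4',(.5145,-.166),145,162)
d=dict(np.load('pics/side4.npz'))
print('near rim',proj(d,[.515,-.151,.095]))
E
```

```text
side0 245.4240740740741 z ring 0.0686 [131. 131. 133. 131.  83.  38.  45.  90. 121. 120. 121. 129.]
side2 143.592082616179 z ring 0.22909999999999997 [127. 126. 127. 127. 129. 129. 127.  87.  59.  58.  75. 131. 129. 128.
 127. 128. 128. 127. 128. 127. 127. 131. 132. 132. 135. 135. 136. 136.
 137. 136. 137. 136. 136. 136. 137. 136. 136. 136. 137. 136.]
side3 120.91708542713569 z ring 0.19179999999999997 [126. 127. 126. 126. 126. 127. 129. 126.  72.  55.  83. 129. 128. 126.
 125. 125. 133. 135.]
side4 155.0356164383562 z ring 0.1175 [125. 125. 126. 127. 126. 126. 126. 128. 125.  84.  58.  80. 129. 129.
 128. 128. 128.]
near rim [278.93371275 166.05508691]
```

Emit:
arm_command --targets '[[[0.004, 0, 0], 0], [[0.005, 0, 0], 0], [[0.005, 0, 0], 0], [[0.003, 0, 0], 0], [[0.002, 0, 0], 0], [[0.001, 0, 0], 0], [[0, 0, 0], 0], [[0, 0, 0], 0], [[0, 0, 0], 0]]'

```text
time: 10.45
tool_pos: [0.5145, -0.1663, 0.1532]
eef_rot: [[-0.0, -0.922, 0.387], [0.0, 0.387, 0.922], [-1.0, 0.0, -0.0]]
force: [1.7, -0.6, -1.2]
opening: 0.0232
```

Emit:
arm_command --targets '[[[0, 0, 0], 0], [[0, 0, 0], 0]]'

```text
time: 10.7
tool_pos: [0.5145, -0.1663, 0.1533]
eef_rot: [[-0.0, -0.922, 0.387], [0.0, 0.387, 0.922], [-1.0, 0.0, -0.0]]
force: [0.6, -1.3, -2.7]
opening: 0.0229
```

```bash
python3 - <<'E'
from h import *
d=shot('side','side5')
s=telemetry.sense();print(s['time'],s['tool_pos'],s['force'],s['opening'])
cv2.imwrite('pics/side5z.png',cv2.resize(d['color'][100:200,230:330,::-1],None,fx=6,fy=6,interpolation=cv2.INTER_CUBIC))
g=cv2.cvtColor(d['color'],cv2.COLOR_RGB2GRAY)
print(g[150:172,278:281].mean(1).round())
E
```

```text
10.75 [ 0.51450354 -0.1662656   0.15326472] [ 0.94296496 -1.61028974 -2.25185916] 0.023316296309052624
[126. 125. 127. 126. 126. 127. 126. 127. 127. 127. 127. 129. 125.  64.
  63.  98.  63.  55.  56.  52.  76. 149.]
```

View pics/side5z.png

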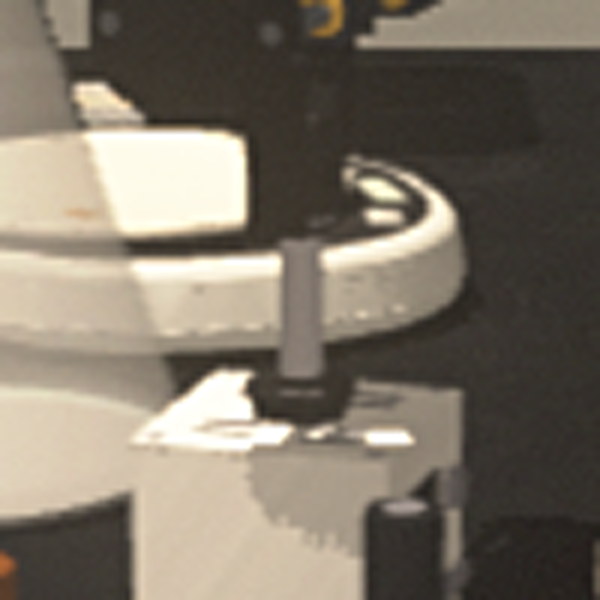

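Emit:
arm_command --targets '[[[0.001, 0, 0], 0], [[0.001, 0, 0], 0], [[0, 0, 0], 0], [[0, 0, 0], 0], [[0, 0, 0], 0], [[0, 0, 0], 0]]'

```text
time: 11.5
tool_pos: [0.5148, -0.1664, 0.1516]
eef_rot: [[0.0, -0.922, 0.387], [-0.0, 0.387, 0.922], [-1.0, -0.0, 0.0]]
force: [0.7, -1.6, 1.0]
opening: 0.0235
```

```bash
python3 - <<'E'
from h import *
d=shot('side','side6')
s=telemetry.sense();print(s['time'],s['tool_pos'],s['force'],s['opening'])
g=cv2.cvtColor(d['color'],cv2.COLOR_RGB2GRAY)
print(g[158:172,278:281].mean(1).round())
k=dict(np.load('pics/side4.npz'));g=cv2.cvtColor(k['color'],cv2.COLOR_RGB2GRAY);print(g[158:172,278:281].mean(1).round())
W=world(d);m=(W[...,2]>.1)&(W[...,2]<.13)&(np.hypot(W[...,0]-.515,W[...,1]+.166)<.03);print(W[m].mean(0))
# head lower edge row
print(g[120:140,278:281].mean(1).round())
E
```

```text
11.55 [ 0.51480107 -0.16639724  0.15158106] [ 0.56176012 -0.53543527  1.71041558] 0.02301758002764546
[127. 128. 128. 129. 128. 106.  59.  56.  60.  58.  55.  53.  77. 150.]
[129. 128. 128. 128. 143. 144. 147. 148.  70.  54.  54.  52.  76. 183.]
[ 0.51250207 -0.15929754  0.11513588]
[ 52.  52.  54.  52.  53.  54.  54.  53.  54.  51.  63. 114. 127. 126.
 123. 125. 126. 127. 127. 127.]
```

Emit:
arm_command --targets '[[[0.0006, 0, 0], 0], [[0, 0, 0], 0], [[0, 0, 0], 0], [[0, 0, 0], 0]]'

```text
time: 12.05
tool_pos: [0.5147, -0.1664, 0.1508]
eef_rot: [[-0.0, -0.922, 0.387], [0.0, 0.387, 0.922], [-1.0, 0.0, 0.0]]
force: [-0.0, -0.8, 0.2]
opening: 0.0232
```

Emit:
arm_command --targets '[[[0, 0, 0], 0], [[0, 0, 0], 0], [[0, 0, 0], 0], [[0, 0, 0], 0], [[0, 0, 0], 0], [[0, 0, 0], 0]]' --jaw 0

```text
time: 12.8
tool_pos: [0.5147, -0.1663, 0.1509]
eef_rot: [[-0.0, -0.922, 0.387], [0.0, 0.387, 0.922], [-1.0, 0.0, 0.0]]
force: [-0.4, -0.0, 0.3]
opening: 0.0754
```

```bash
python3 - <<'E'
from h import *
d=shot('side','side7')
s=telemetry.sense();print(s['time'],s['tool_pos'],s['force'],s['opening'])
g=cv2.cvtColor(d['color'],cv2.COLOR_RGB2GRAY)
print(g[158:172,278:281].mean(1).round())
E
```

```text
12.85 [ 0.51471115 -0.16631861  0.15090039] [-0.54066882 -0.45248033  1.12577935] 0.07925150176508276
[127. 127. 128. 127. 130. 126.  72.  56.  58.  57.  57.  55.  67. 120.]
```

Released; the ring's top edge is now at row 163.7, so its centre is level with the rim. Moving up and away.

Emit:
arm_command --targets '[[[0, 0, 0], 0], [[-0.005, 0, 0], 0], [[-0.01, 0, 0], 0], [[-0.02, 0, 0], 0], [[-0.02, 0, 0], 0], [[-0.02, 0, 0], 0], [[-0.02, 0, 0], 0], [[-0.02, 0, 0], 0], [[-0.015, 0, 0], 0], [[-0.008, 0, 0], 0], [[0, 0, 0], 0], [[0, 0, 0], 0]]'

```text
time: 14.35
tool_pos: [0.5143, -0.1662, 0.2882]
eef_rot: [[-0.001, -0.922, 0.387], [0.0, 0.387, 0.922], [-1.0, 0.002, -0.0]]
force: [-0.2, -0.1, 0.2]
opening: 0.087
```

```bash
python3 - <<'E'
from h import *
d=shot('side','side8');t=shot('top','top8')
s=telemetry.sense();print(s['time'],s['tool_pos'],s['force'],s['opening'])
g=cv2.cvtColor(d['color'],cv2.COLOR_RGB2GRAY)
print(g[158:172,278:281].mean(1).round())
W=world(d)
for lo,hi in((.1,.145),(.155,.185)):
    m=(W[...,2]>lo)&(W[...,2]<hi)&(np.hypot(W[...,0]-.515,W[...,1]+.166)<.03);print(m.sum(),W[m].mean(0).round(4),np.nonzero(m)[1].mean())
m=(np.hypot(W[...,0]-.515,W[...,1]+.166)<.02)&(W[...,2]<.21);print('top z',W[m][:,2].max())
cv2.imwrite('pics/side8z.png',cv2.resize(d['color'][80:290,190:370,::-1],None,fx=2.8,fy=2.8,interpolation=cv2.INTER_CUBIC))
E
```

```text
14.45 [ 0.51431422 -0.16621721  0.28815286] [ 0.34857686 -0.25327624  0.01432172] 0.0868944858158629
[150. 150. 150. 151. 152. 149.  78.  60.  68.  60.  57.  53.  77. 187.]
142 [ 0.5125 -0.1599  0.1224] 280.01408450704224
151 [ 0.5122 -0.1568  0.1699] 279.9668874172185
top z 0.1917062521638045
```

View pics/side8z.png

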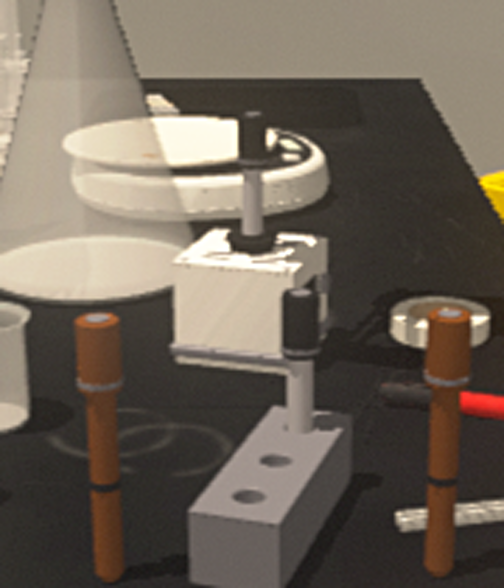

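The probe stands upright in the bore with the ring at the mouth, the short probe is still in the rack, and the gripper is clear.

```bash
python3 -c "
from h import *
print(r.job_done())"
```

```text
the job is handed in; nothing more can be done
None
```

I moved the long ringed probe from the rack into the calibrator's bore, let go, backed the gripper away about 14 cm above where it let go, and handed the job in at about 14.5 s.

- **Depth:** in the side view, the ring's centre is level with the bore's mouth, to about 1 mm. The arm's own height readings put the ring about 0.6 mm below the mouth. The camera had first read about 0.9 mm high, so I pushed a further 0.6 mm (the arm moved about 0.8 mm) before releasing. The top of the head is at about 0.19 m, which matches the right depth.
- **Hold:** the probe stayed upright at the same depth after release and after the gripper withdrew.
- **Surroundings:** the short probe is still in the rack and the brown look-alikes were not moved. The wrist forces I read stayed below about 4 N.

No check failed; the only disagreement was the roughly 1 mm between camera and arm heights.

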